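Work the prop wedge out and bolt the deck cover

TASK

The heavy hinged cover of the sample deck is propped open on a wooden wedge. Work the wedge back out from under it in short tugs of about 15 mm, letting the cover stand still for half a second after each tug so that it comes down gently in small steps and never drops. Once it is fully down, lay the wedge flat in the grey tray and slide the cover's bolt fully home, without disturbing the vial, the jar or the spatula.

Things in the scene. Friction and masses are not known exactly. Their poses are not given: they have to be found in the camera images.
- ledge (a point): Point on top of the fixed white deck unit's front ledge (300 mm wide, 50 mm above the table), straight under the cover's front rail, midway across. x points from the unit's front to the hinge at its back, y along the rail (left, seen from the front), z up. The ledge reaches from x = -80 to +90 mm.
- cover: Heavy blue windowed cover (250 mm deep, 260 wide, panel 12 thick, about 2.4 kg), hinged at its back. Origin: middle of its front rail, a round aluminium bar 10 mm thick that rides on the wedge's slope; x to the hinge, y along the rail. The origin is 59 mm above the table when fully down, about 84 mm at the start. Without the wedge it drops. The panel's top is 12 mm above the origin.
- wedge: Plain wooden wedge, 140 mm long, 40 wide, 120 g; origin: centre of its underside, +x to its thin tip. It lies on the ledge along the ledge's x, tip 74 mm behind the rail at first. Taper: 85 mm long, 2.5 mm thick at the tip, 32.5 at the heel. Pull it along the ledge's -x with about 7 to 15 N; after 70 mm the cover is down, after 80 mm the wedge is clear of it.
- wedge_heel (a point): Centre of the wedge's heel, the block at its thick end outside the cover: 55 mm long (x), 40 mm wide (y), 46 mm tall, so the point is 23 mm above the underside, 42.5 mm from the wedge's origin towards -x, 112.5 mm from the tip. Grip it across its 40 mm width. Axes as the wedge's.
- wedge_tip (a point): Bottom of the wedge's thin tip, in mid width. Axes as the wedge's.
- bolt (a joint): Travel (m) of the bolt that slides on top of the cover near its front, along the cover's +y: 0 = drawn back, 0.030 = fully home in the steel keeper at the cover's +y side. It stays where it is left; about 2 N moves it.
- bolt_knob (a point): On the axis of the bolt's upright round knob (16 mm diameter), 12 mm below its top and 34 mm above the cover's top face, 30 mm behind the rail. It moves with the bolt along +y; axes as the cover's. From the drawn-back knob, bolt guides 26 mm away in -y and 58 mm in +y rise 18 mm above the cover.
- tray_in (a point): Centre of the inner floor, 4 mm above the table, of the fixed open grey tray; inside 212 mm (x) by 142 mm (y), outside 30 mm tall; axes x along its length, z up.
- vial: Small amber vial, 22 mm diameter, 45 mm tall, standing on the ledge; origin at its underside. Bystander.
- jar: White jar with black cap, 60 mm diameter, 75 mm tall, standing behind the tray; origin at its underside. Bystander.
- spatula: Spatula, 190 mm long, lying on the table between the robot and the work. Bystander.
Mind the look-alikes: they are no part of the job. Several things have the shape of the wedge; the one meant has the colours described above.

How it is judged (in metres and radians):
On the way, in this order (a step that is already met when the one before it is completed fails the run):
1. the cover has been let partly down and stands still on the wedge (front rail 72.5 to 81.5 mm above the table) (height (world z) of cover between 0.0725 and 0.0815 m and linear speed of cover below 0.003 m/s), for 0.2 s.
2. after further tugs it stands still lower on the wedge (rail at 62.5 to 72.5 mm) (height (world z) of cover between 0.0625 and 0.0725 m and linear speed of cover below 0.003 m/s), for 0.2 s.
3. the cover is fully down and the wedge is clear of it (height (world z) of cover below 0.0607 m and (x of wedge_tip in the frame of ledge below -0.004 m or horizontal distance between wedge_tip and ledge above 0.2 m)), for 0.2 s.
At the end, for the whole second after the job is handed in: The cover is fully down (front rail's centre under 61 mm above the table, 59 when fully down), its bolt is home (over 25 of 30 mm), and the wedge lies flat on its underside (within 0.12 rad) at rest on the tray's floor (height (world z) of cover below 0.061 m and value of joint bolt above 0.025 m and x of wedge_heel in the frame of tray_in between -0.1 and 0.1 m and y of wedge_heel in the frame of tray_in between -0.065 and 0.065 m and z of wedge_heel in the frame of tray_in below 0.03 m and angle between wedge_heel's own z axis and vertical below 0.12 rad and linear speed of wedge below 0.02 m/s); the robot touches nothing.
It fails at once if the cover drops (its front edge moves faster than 0.17 m/s) (linear speed of cover above 0.17 m/s).
It fails at once if the bolt is slid out by over 12 mm while the cover is still up (value of joint bolt above 0.012 m and height (world z) of cover above 0.064 m).
It fails at once if the vial is disturbed (moved by over 20 mm) (distance of vial from where it was at the start of the episode above 0.02 m).
It fails at once if the jar is disturbed (moved by over 20 mm) (distance of jar from where it was at the start of the episode above 0.02 m).
It fails at once if the spatula is disturbed (moved by over 30 mm) (distance of spatula from where it was at the start of the episode above 0.03 m).
It also fails if it takes over 72 s, if anything falls off the work surface, if the arm or the gripper's body presses on something with over 40 N, if the wrist force passes 120 N, or if a joint passes its speed limit or range.

ROBOT

A 6-joint arm with a two-finger parallel gripper is mounted at the origin on the work surface. World frame = base frame: x ahead of the robot, y to its left, z up, the work surface at z = 0. Lengths are in mm, angles in rad, forces in N, time in s.
With the tool pointing down it reaches from about 275 to 750 mm from the base axis. Payload 10.2 kg.
Tool frame: the origin (TCP) lies at the very end of the fingers, on their centre line; the grasp point (between the pads) lies 19 mm behind it (ctrl.tcp_to_grasp is the distance from the TCP to the grasp point, in mm); z points along the fingers, x is the direction in which the jaws open and shut, and the axes are right-handed (so a half turn about z gives the same grasp; the last joint's range is limited). The gripper opens to 85 mm and grips with 20 to 120 N. Pads are 22 mm wide; open, the fingers measure 114 mm over their backs; the gripper's body (76 mm by 85 mm) begins 54 mm behind the grasp point. The pads swing forward as they close: fully open they stand 13 mm farther back than shut.
Start: joints at [1, 0.313, 1.498, -0, 1.331, -0.223], TCP at [178.949, 493.567, 231.294] pointing down, gripper open.
Joint ranges: [-2.94, 2.94], [-0.97, 2.17], [0.19, 2.56], [-1.23, 4.37], [0.02, 3.11], [-2.88, 2.88]. Speed limits (rad/s): [2.39, 2.39, 3.01, 3.14, 3.14, 3.14].

INTERFACE

Orientations are given as a unit quaternion [w, x, y, z].
In Python, from rig import monitor, vision, order, ctrl gives the robot as it stands. The module is installed in compiled form; this text tells all that it offers.
- The arm moves only by the shell command python3 -m pendant 'ROWS' [FORCE]. ROWS is JSON, a list that holds one entry, the list of rows, each a list of 5 numbers: the closure, from -1 (fully open) to 1 (shut), then the shift along the world's x, y, z in m, then the turn about the world's z in degrees. In form: [[[fingers, dx, dy, dz, spin], ...]]. A call has 1 to 20 rows; each row is the pose to reach, as a shift and turn from the pose commanded when the call began; what a row does not reach only later rows make up. A row lasts 1/10 s, in which the tool goes at most 50 mm and 8.59 degrees, less where a joint would pass 70% of its speed; a pose out of reach is approached as far as the arm can. A call with a gripper value outside its range is refused whole. The fingers move at their own pace and stop on an object; FORCE is the grip in N (left out, the last holds). Time passes only in rows, so rows that repeat a pose let the fingers close. It gives the time, the measured TCP pose, the force and the opening at its end, in the units of the state.
- monitor.sense(): the state, without advancing time (a new reading comes with each control period).
- vision.capture(name): name is "scene" or "side" or "wrist"; returns (picture, depth): 384x512x3 uint8, red, green, blue; 384x512 float32, mm along the optical axis (not along the pixel's ray), 0 where there is no reading.
- vision.camera_info(name): a dict with "fov_y" (degrees; the focal length in pixels is half the picture's height over the tangent of half this angle, whatever the lens; pixels are square), "cx", "cy" (the principal point, pixels), "distortion" ([k1, k2, p1, p2, k3] as OpenCV has them; the pictures are not rectified), "R" (3x3) and "t" (3): a world point X has camera coordinates R X + t; the wrist camera has in their place "hand_eye" (4x4, takes a point from camera to tool coordinates, whose origin is the TCP and whose axes are the tool frame's). Camera axes: x right, y down, z forward; pixel columns grow to the right and rows downward; lengths in mm; the calibration is good to about 2 mm. A picture is of the moment at which its call begins: read the wrist's pose just before it. camera_info takes no time and is no camera call.
- order.finish_job(): hands the job in, once; it reports no verdict.
The state is a dict: "time_s": time; "joints": joint angles; "dq": joint speeds; "tau": joint torques, N m; "eef_pos": TCP position; "ee_rot": TCP orientation; "force": force on the tool from outside, world axes, zero at the start; "wrist_torque": the same for the moment, N m; "grip_width": opening from 0.0 (shut) to 1.0 (fully open).
Only numpy, scipy, OpenCV 4.12 (cv2) and the standard library are available. Lean on these libraries where they do the work, as an engineer would, in place of code of your own. Each camera call takes 0.05 s, during which the arm holds its last target.

## Working session

There is one attempt and no reset: what is moved stays moved. The work goes in short steps, Python scripts to look and compute and a shell command to move; the robot and the scene stay as the last step left them, time stands still between calls to the robot, and variables do not carry over. Pictures are saved under pics/ and viewed, and the job is handed in when it is done.

```bash
mkdir -p pics; cat > h.py <<'E'
import numpy as np, cv2
from rig import monitor, vision, order, ctrl
def cap(n,tag):
    s=monitor.sense(); im,d=vision.capture(n)
    cv2.imwrite(f'pics/{tag}.png',cv2.cvtColor(im,cv2.COLOR_RGB2BGR)); np.savez(f'pics/{tag}.npz',im=im,d=d,p=s['eef_pos'],q=s['ee_rot']); return im,d,s
E
python3 - <<'E'
from h import *
for n in ('scene','side','wrist'):
    cap(n,n+'0'); c=vision.camera_info(n); print(n,{k:np.round(v,4).tolist() for k,v in c.items()})
s=monitor.sense(); print(s, ctrl.tcp_to_grasp)
E
```

```text
scene {'fov_y': 43.0791, 'cx': 246.6616, 'cy': 184.0661, 'distortion': [-0.1838, 0.0, 0.0, 0.0, 0.0], 'R': [[-0.7833, 0.6216, -0.004], [0.3425, 0.4263, -0.8372], [-0.5187, -0.6572, -0.5468]], 't': [380.4783, -102.6112, 1714.6461]}
side {'fov_y': 47.1227, 'cx': 247.7471, 'cy': 196.2791, 'distortion': [0.0329, 0.0, 0.0, 0.0, 0.0], 'R': [[0.9728, -0.2315, 0.0008], [-0.1231, -0.5203, -0.8451], [0.196, 0.822, -0.5347]], 't': [-489.5831, 173.0144, 1054.1374]}
wrist {'fov_y': 66.0894, 'cx': 251.1159, 'cy': 191.0535, 'distortion': [-0.0699, 0.0, 0.0, 0.0, 0.0], 'hand_eye': [[1.0, 0.0, 0.0004, 1.4859], [-0.0001, 0.946, 0.3243, -83.6903], [-0.0003, -0.3243, 0.946, -142.2791], [0.0, 0.0, 0.0, 1.0]]}
{'time_s': 0.15, 'joints': array([ 9.99587007e-01,  3.13334271e-01,  1.49823811e+00, -2.43958692e-05,
        1.33099121e+00, -2.23429196e-01]), 'dq': array([ 0.00039152, -0.00346096, -0.0027464 , -0.00067905, -0.00106292,
        0.00034992]), 'tau': array([ 1.51115979e-03, -4.12370682e+01, -2.59793454e+01, -1.95930697e-04,
        3.28439026e-03,  5.05849118e-05]), 'eef_pos': array([178.85569869, 493.39871645, 230.86919296]), 'ee_rot': array([ 1.94674523e-04,  8.18781381e-01,  5.74105230e-01, -4.44888400e-04]), 'force': array([ 0.77401751, -0.18336846, -0.40286291]), 'wrist_torque': array([ 0.03871518, -0.04770445, -0.01016941]), 'grip_width': 1.0008117798963656} 18.700000000000003
```

View pics/scene0.png

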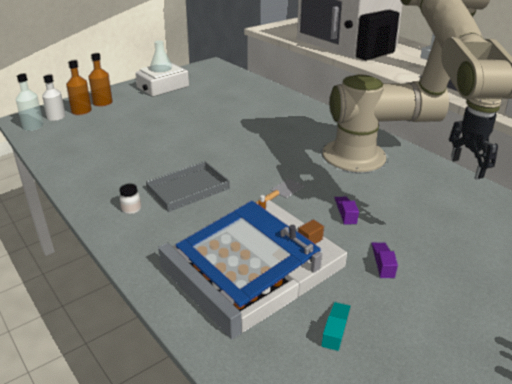

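View pics/side0.png

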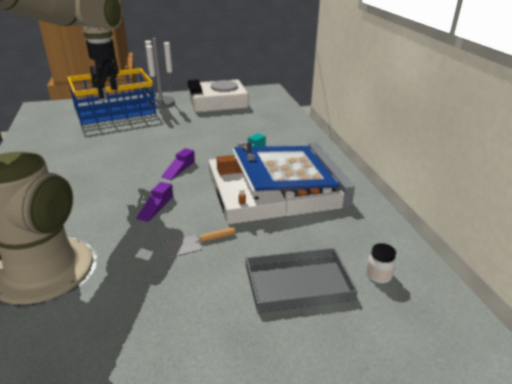

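View pics/wrist0.png

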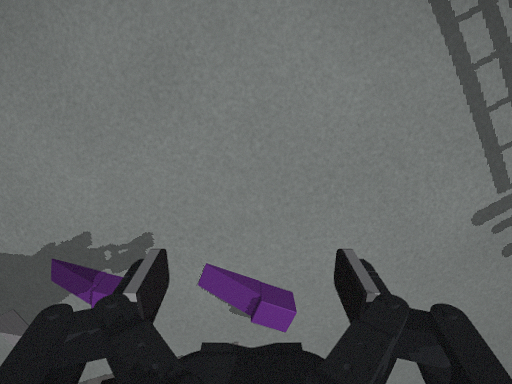

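The scene view has the unit with its blue cover at about (250,255), the brown heel at (312,231), the tray at (188,185) and the jar at (130,198). The purple and teal blocks are the look-alikes. Next I'll zoom in.

```bash
python3 - <<'E'
import cv2
a=cv2.imread('pics/scene0.png')[180:340,150:360]; cv2.imwrite('pics/scene0z.png',cv2.resize(a,None,fx=3.7,fy=3.7,interpolation=cv2.INTER_CUBIC))
a=cv2.imread('pics/side0.png')[125:300,170:400]; cv2.imwrite('pics/side0z.png',cv2.resize(a,None,fx=3.4,fy=3.4,interpolation=cv2.INTER_CUBIC))
E
```

```text
(no output)
```

View pics/scene0z.png

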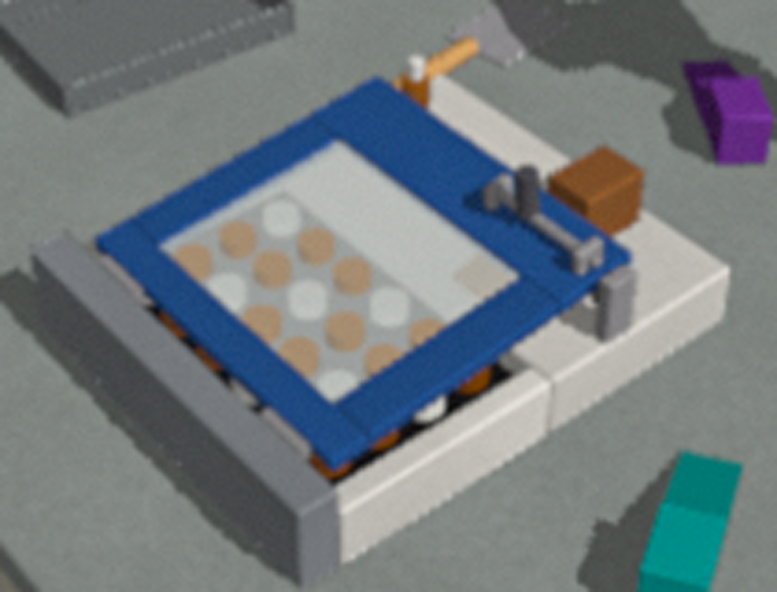

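View pics/side0z.png

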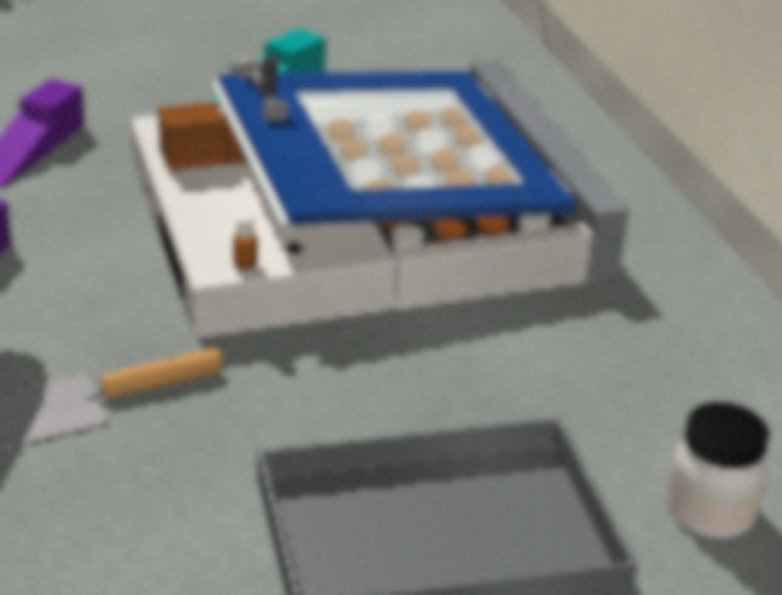

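The zoom shows the wedge heel, bolt with keeper at the +y side, vial at the ledge's -y end, and spatula between the robot and the unit. I'll get rough positions from ray casts.

```bash
cat >> h.py <<'E'
from scipy.spatial.transform import Rotation as Ro
def rays(n,uv,p=None,q=None):
    c=vision.camera_info(n); f=192/np.tan(np.radians(c['fov_y'])/2)
    K=np.array([[f,0,c['cx']],[0,f,c['cy']],[0,0,1.]])
    x=cv2.undistortPoints(np.array(uv,float).reshape(-1,1,2),K,np.array(c['distortion'],float)).reshape(-1,2)
    d=np.c_[x,np.ones(len(x))]
    if n!='wrist':
        R=np.array(c['R']);t=np.array(c['t']); return -R.T@t, d@R
    H=np.array(c['hand_eye']); Rt=Ro.from_quat(np.roll(q,-1)).as_matrix()
    return np.array(p)+Rt@H[:3,3], d@(Rt@H[:3,:3]).T
def onz(n,uv,z,p=None,q=None):
    o,d=rays(n,uv,p,q); return o+d*((z-o[2])/d[:,2])[:,None]
def tri(obs): # list of (o,d)
    A=np.zeros((3,3));b=np.zeros(3)
    for o,d in obs:
        d=d/np.linalg.norm(d); M=np.eye(3)-np.outer(d,d);A+=M;b+=M@o
    x=np.linalg.solve(A,b); res=[np.linalg.norm((np.eye(3)-np.outer(d,d)/(d@d))@(x-o)) for o,d in obs]
    return x,res
def cloud(tag,n):
    z=np.load(f'pics/{tag}.npz'); d=z['d']; v,u=np.mgrid[:384,:512]
    o,r=rays(n,np.c_[u.ravel(),v.ravel()],z['p'],z['q']); P=o+r*d.reshape(-1,1)
    P[d.ravel()==0]=np.nan; return P.reshape(384,512,3),z['im']
E
python3 - <<'E'
from h import *
np.set_printoptions(precision=1,suppress=True)
sc=lambda x,y:(150+x/3.7,180+y/3.7); sd=lambda x,y:(170+x/3.4,125+y/3.4)
print('ledge corners scene -y,+y front z50',onz('scene',[sc(445,78),sc(728,272)],50))
print('ledge side',onz('side',[sd(190,285),sd(135,118)],50))
print('heel top scene',onz('scene',[sc(550,185),sc(605,150),sc(642,183),sc(592,215)],96))
print('heel top side',onz('side',[sd(160,108),sd(213,103)],96), onz('side',[sd(168,167)],50))
print('knob top',tri([(lambda r:(r[0],r[1][0]))(rays('scene',[sc(528,170)])),(lambda r:(r[0],r[1][0]))(rays('side',[sd(268,60)]))]))
print('vial',onz('side',[sd(245,266)],50), onz('scene',[sc(417,105)],50))
print('jar', onz('side',[sd(725,415)],75))
print('tray side rim z30 corners',onz('side',[sd(262,455),sd(560,424),sd(632,565)],30))
for t,n in (('scene0','scene'),('side0','side')):
    P,im=cloud(t,n); h=cv2.cvtColor(im,cv2.COLOR_RGB2HSV)
    m=(P[...,0]>250)&(P[...,2]>85)&(P[...,2]<100)&(h[...,0]<18)&(h[...,1]>100)
    q=P[m]; print(n,'heel',len(q),np.nanmin(q,0),np.nanmax(q,0))
E
```

```text
ledge corners scene -y,+y front z50 [[463.3  81.   50. ]
 [462.9 374.1  50. ]]
ledge side [[461.3  77.5  50. ]
 [464.7 368.2  50. ]]
heel top scene [[533.4 269.3  96. ]
 [477.  265.2  96. ]
 [483.5 307.2  96. ]
 [533.7 310.   96. ]]
heel top side [[477.4 294.4  96. ]
 [525.5 293.2  96. ]] [[478.2 267.9  50. ]]
knob top (array([573.1, 285.5, 137.5]), [np.float64(1.3504498432192356), np.float64(1.3504498432193286)])
vial [[509.6  94.2  50. ]] [[503.1  94.7  50. ]]
jar [[ 774.  -194.5   75. ]]
tray side rim z30 corners [[ 474.9 -112.    30. ]
 [ 689.3 -127.9   30. ]
 [ 678.3 -268.9   30. ]]
scene heel 387 [  467.1 -1019.4    85. ] [656.3 301.3 100. ]
side heel 165 [473.5 249.5  85.1] [527.4 298.8  99.9]
```

```bash
python3 -m pendant '[[[-1,0.04,-0.03,0.02,3],[-1,0.08,-0.06,0.03,6],[-1,0.12,-0.09,0.03,9],[-1,0.16,-0.12,0.03,12],[-1,0.2,-0.15,0.03,15],[-1,0.24,-0.18,0.03,18],[-1,0.281,-0.206,0.03,20],[-1,0.281,-0.206,0.03,20],[-1,0.281,-0.206,0.03,20],[-1,0.281,-0.206,0.03,20],[-1,0.281,-0.206,0.03,20]]]'
python3 - <<'E'
from h import *
cap('wrist','wrist1')
E
```

```text
time_s: 1.25
eef_pos: [458.9, 288.5, 261.5]
ee_rot: [-0.0, 0.706, 0.708, 0.0]
force: [1.2, 0.7, -0.3]
grip_width: 1.001
```

View pics/wrist1.png

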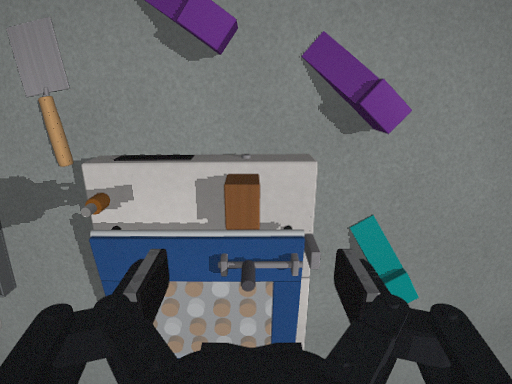

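The wrist view shows the heel at cols 225–260, rows 175–228, the front ledge edge at row 160, and the rail at row ~233. It also shows the knob at (248,275) and the vial at (95,205).

```bash
python3 - <<'E'
from h import *
np.set_printoptions(precision=1,suppress=True)
z=np.load('pics/wrist1.npz'); im=z['im']; p,q=z['p'],z['q']
h=cv2.cvtColor(im,cv2.COLOR_RGB2HSV); roi=np.zeros((384,512),bool); roi[165:240,205:280]=1
m=(h[...,0]<18)&(h[...,1]>110)&roi
print('H range',np.percentile(im[m],[5,50,95],axis=0))
top=m.copy(); top[:,:]&=im[...,0]>np.percentile(im[m][:,0],45)*0.9
for mm in (m,top):
    c=max(cv2.findContours(mm.astype(np.uint8),0,2)[0],key=cv2.contourArea); print(cv2.boundingRect(c),cv2.minAreaRect(c))
    b=cv2.boxPoints(cv2.minAreaRect(c)); print(onz('wrist',b,96,p,q))
P,_=cloud('wrist1','wrist'); Q=P[m]; Q=Q[np.abs(Q[:,2]-96)<6]; print(len(Q),Q.min(0),Q.max(0),np.median(Q,0))
print('ledge front edge corners', onz('wrist',[(84,163),(316,162)],50,p,q))
print('rail', onz('wrist',[(92,233),(304,231)],86,p,q))
print('knob top', onz('wrist',[(248,283),(248,268)],142,p,q))
a=cv2.resize(cv2.cvtColor(im,cv2.COLOR_RGB2BGR)[150:310,70:340],None,fx=2.9,fy=2.9,interpolation=cv2.INTER_CUBIC);cv2.imwrite('pics/w1z.png',a)
E
```

```text
H range [[ 67.  44.  27.]
 [117.  77.  46.]
 [123.  82.  52.]]
(224, 174, 36, 56) ((241.5, 201.5), (55.0, 35.0), 90.0)
[[461.9 260.7  96. ]
 [461.8 298.6  96. ]
 [527.6 299.4  96. ]
 [527.7 258.9  96. ]]
(225, 185, 35, 44) ((242.0, 206.5), (43.0, 34.0), 90.0)
[[474.4 261.5  96. ]
 [474.3 298.7  96. ]
 [526.3 299.4  96. ]
 [526.4 260.1  96. ]]
1548 [473.3 260.2  90. ] [527.7 299.4  98. ] [498.3 279.8  95.7]
ledge front edge corners [[460.4  80.2  50. ]
 [459.  369.9  50. ]]
rail [[539.6  95.4  86. ]
 [535.1 353.7  86. ]]
knob top [[568.3 287.1 142. ]
 [549.7 287.1 142. ]]
```

View pics/w1z.png

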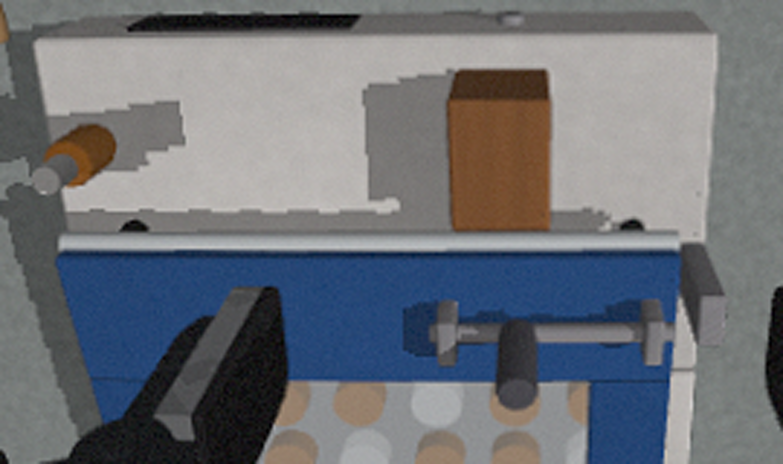

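```bash
python3 -m pendant '[[[-1,0.02,-0.007,-0.04,0],[-1,0.036,-0.007,-0.08,0],[-1,0.036,-0.007,-0.12,0],[-1,0.036,-0.007,-0.146,0],[-1,0.036,-0.007,-0.146,0],[-1,0.036,-0.007,-0.146,0],[-1,0.036,-0.007,-0.146,0]]]'
python3 - <<'E'
from h import *
cap('wrist','wrist2')
z=np.load('pics/wrist2.npz'); p,q=z['p'],z['q']; im=z['im']
h=cv2.cvtColor(im,cv2.COLOR_RGB2HSV)
P,_=cloud('wrist2','wrist')
m=(h[...,0]<18)&(h[...,1]>110)&(np.abs(P[...,2]-96)<4)&(P[...,1]>200)
print(p,m.sum(),np.percentile(P[m],[1,50,99],axis=0).round(1))
E
```

```text
time_s: 2.0
eef_pos: [496.6, 281.2, 117.4]
ee_rot: [0.001, 0.706, 0.708, 0.002]
force: [-0.4, 0.1, 0.0]
grip_width: 1.0
[496.63496052 281.21380658 117.399185  ] 4888 [[473.6 260.5  93.4]
 [497.6 279.5  95.6]
 [526.7 298.5  96.9]]
```

View pics/wrist2.png

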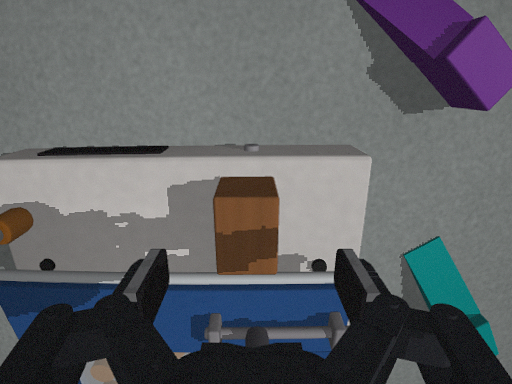

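Heel top sits at cols 214–279, fingers' midline near col 252, so it is about 1.5 mm off centre. I'll correct this and descend.

```bash
python3 -m pendant '[[[-1,0,-0.0015,-0.03,0],[-1,0,-0.0015,-0.055,0],[-1,0,-0.0015,-0.055,0],[-1,0,-0.0015,-0.055,0],[-1,0,-0.0015,-0.055,0]]]'
python3 - <<'E'
from h import *
cap('wrist','wrist3')
E
```

```text
time_s: 2.55
eef_pos: [496.9, 279.4, 62.3]
ee_rot: [0.001, 0.707, 0.708, 0.001]
force: [-0.6, -0.2, -0.2]
grip_width: 1.001
```

View pics/wrist3.png

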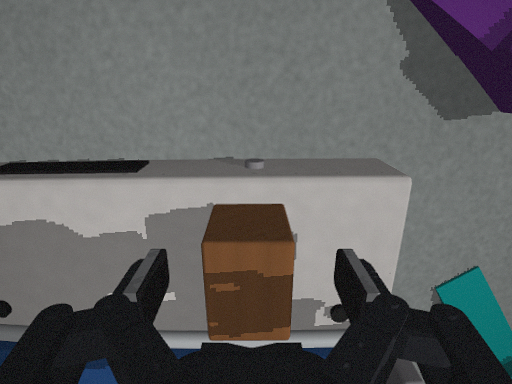

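Heel (cols 203–294) sits between the fingers (167–337). Closing.

```bash
python3 -m pendant '[[[-0.3,0,0,0,0],[0,0,0,0,0],[0.3,0,0,0,0],[0.6,0,0,0,0],[1,0,0,0,0],[1,0,0,0,0],[1,0,0,0,0],[1,0,0,0,0]]]' 60
python3 -m pendant '[[[1,0,0,0,0],[1,0,0,0,0]]]'
python3 - <<'E'
from h import *
cap('wrist','wrist4')
E
```

```text
time_s: 3.4
eef_pos: [496.0, 278.9, 60.8]
ee_rot: [0.0, 0.707, 0.708, -0.0]
force: [-2.0, -2.7, 5.8]
grip_width: 0.463
time_s: 3.6
eef_pos: [495.9, 278.9, 60.8]
ee_rot: [0.0, 0.707, 0.708, -0.0]
force: [-2.0, -2.9, 5.4]
grip_width: 0.459
```

View pics/wrist4.png

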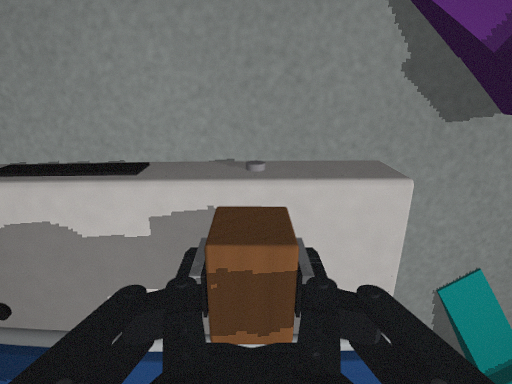

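```bash
python3 -m pendant '[[[1,-0.003,0,0,0],[1,-0.006,0,0,0],[1,-0.009,0,0,0],[1,-0.012,0,0,0],[1,-0.015,0,0,0],[1,-0.015,0,0,0],[1,-0.015,0,0,0],[1,-0.015,0,0,0],[1,-0.015,0,0,0],[1,-0.015,0,0,0],[1,-0.015,0,0,0]]]'
python3 - <<'E'
from h import *
cap('wrist','wrist5'); cap('side','side5')
a=cv2.imread('pics/side5.png')[110:240,190:380]; cv2.imwrite('pics/side5z.png',cv2.resize(a,None,fx=4,fy=4,interpolation=cv2.INTER_CUBIC))
E
```

```text
time_s: 4.75
eef_pos: [482.1, 279.1, 60.8]
ee_rot: [0.001, 0.707, 0.708, 0.001]
force: [5.1, -0.9, 0.9]
grip_width: 0.461
```

View pics/wrist5.png

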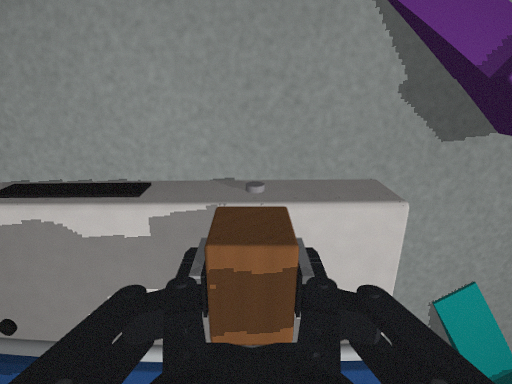

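View pics/side5z.png

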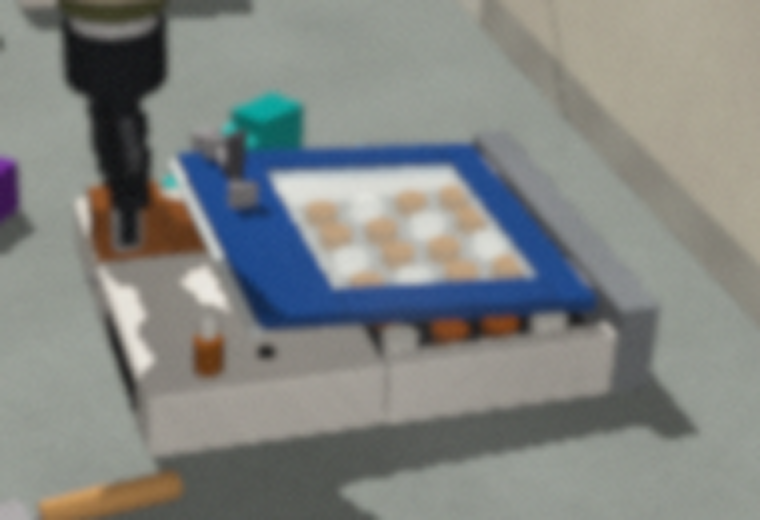

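The heel is still in the same place in the hand (rows 207–342) and the cover has sunk a step with the wedge. I'll check the cover height from depth.

```bash
cat >> h.py <<'E'
def cover(tag,n='side'):
    P,im=cloud(tag,n); h=cv2.cvtColor(im,cv2.COLOR_RGB2HSV)
    m=(h[...,0]>100)&(h[...,0]<120)&(h[...,1]>150)&(P[...,0]>500)&(P[...,0]<800)&(P[...,1]>60)&(P[...,1]<380)&(P[...,2]>40)&(P[...,2]<120)
    Q=P[m]
    for _ in range(4):
        c=np.linalg.lstsq(np.c_[Q[:,0]-540,np.ones(len(Q))],Q[:,2],rcond=None)[0]; r=Q[:,2]-c[0]*(Q[:,0]-540)-c[1]; Q=Q[abs(r)<2.5*r.std()]
    print('cover top at x=540: %.1f slope %.4f n %d std %.1f xmin %.1f -> rail z %.1f'%(c[1],c[0],len(Q),r.std(),Q[:,0].min(),c[1]-12))
E
python3 - <<'E'
from h import *
cover('side0');cover('side5');cover('scene0','scene')
E
```

```text
cover top at x=540: 96.9 slope -0.0993 n 1404 std 1.2 xmin 544.4 -> rail z 84.9
cover top at x=540: 91.9 slope -0.0795 n 1434 std 1.2 xmin 542.9 -> rail z 79.9
cover top at x=540: 96.4 slope -0.0998 n 3566 std 1.7 xmin 541.5 -> rail z 84.4
```

```bash
python3 -m pendant '[[[1,-0.003,0,0,0],[1,-0.006,0,0,0],[1,-0.009,0,0,0],[1,-0.012,0,0,0],[1,-0.015,0,0,0],[1,-0.015,0,0,0],[1,-0.015,0,0,0],[1,-0.015,0,0,0],[1,-0.015,0,0,0],[1,-0.015,0,0,0],[1,-0.015,0,0,0]]]'
python3 - <<'E'
from h import *
cap('side','side6');cover('side6')
E
```

```text
time_s: 5.95
eef_pos: [467.0, 279.1, 60.8]
ee_rot: [0.001, 0.707, 0.708, 0.001]
force: [5.3, 0.1, 1.0]
grip_width: 0.455
cover top at x=540: 86.6 slope -0.0577 n 1437 std 1.2 xmin 542.8 -> rail z 74.6
```

Height tracks as expected (84.4 → 79.9 → 74.6). Next tugs.

```bash
python3 -m pendant '[[[1,-0.003,0,0,0],[1,-0.006,0,0,0],[1,-0.009,0,0,0],[1,-0.012,0,0,0],[1,-0.015,0,0,0],[1,-0.015,0,0,0],[1,-0.015,0,0,0],[1,-0.015,0,0,0],[1,-0.015,0,0,0],[1,-0.015,0,0,0],[1,-0.015,0,0,0]]]'
python3 - <<'E'
from h import *
cap('side','side7');cover('side7');cap('wrist','wrist7')
E
```

```text
time_s: 7.1
eef_pos: [452.0, 279.2, 60.7]
ee_rot: [0.001, 0.707, 0.708, 0.001]
force: [5.3, -0.1, 1.2]
grip_width: 0.463
cover top at x=540: 81.5 slope -0.0372 n 1471 std 1.2 xmin 542.7 -> rail z 69.5
```

View pics/wrist7.png

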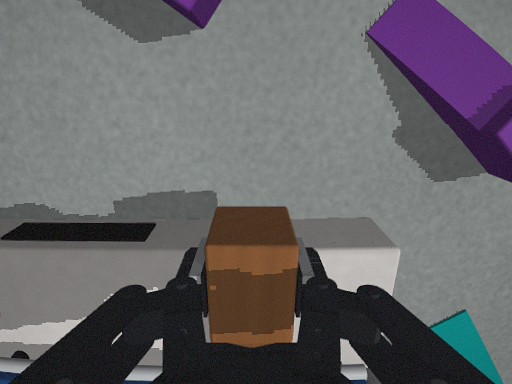

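```bash
python3 -m pendant '[[[1,-0.003,0,0,0],[1,-0.006,0,0,0],[1,-0.009,0,0,0],[1,-0.012,0,0,0],[1,-0.015,0,0,0],[1,-0.015,0,0,0],[1,-0.015,0,0,0],[1,-0.015,0,0,0],[1,-0.015,0,0,0],[1,-0.015,0,0,0],[1,-0.015,0,0,0]]]'
python3 - <<'E'
from h import *
cap('side','side8');cover('side8')
E
python3 -m pendant '[[[1,-0.003,0,0,0],[1,-0.006,0,0,0],[1,-0.009,0,0,0],[1,-0.012,0,0,0],[1,-0.015,0,0,0],[1,-0.015,0,0,0],[1,-0.015,0,0,0],[1,-0.015,0,0,0],[1,-0.015,0,0,0],[1,-0.015,0,0,0],[1,-0.015,0,0,0]]]'
python3 - <<'E'
from h import *
cap('side','side9');cover('side9')
E
```

```text
time_s: 8.3
eef_pos: [437.0, 279.2, 60.7]
ee_rot: [0.001, 0.707, 0.708, 0.001]
force: [4.3, 0.4, 1.3]
grip_width: 0.461
cover top at x=540: 76.2 slope -0.0170 n 1508 std 1.3 xmin 542.6 -> rail z 64.2
time_s: 9.45
eef_pos: [421.0, 279.2, 60.6]
ee_rot: [-0.0, 0.707, 0.708, 0.0]
force: [-0.3, 0.1, 5.4]
grip_width: 0.461
cover top at x=540: 72.2 slope -0.0007 n 1522 std 1.3 xmin 542.4 -> rail z 60.2
```

The cover is down: slope ≈ 0 and rail ~60 measured, with a bias of about +1. I'll pull the wedge clear and lift it.

```bash
python3 -m pendant '[[[1,-0.005,0,0,0],[1,-0.01,0,0,0],[1,-0.015,0,0,0],[1,-0.015,0,0,0],[1,-0.02,0,0,0],[1,-0.025,0,0,0],[1,-0.03,0,0,0],[1,-0.035,0,0,0],[1,-0.035,0,0,0],[1,-0.035,0,0,0],[1,-0.035,0,0,0]]]'
python3 - <<'E'
from h import *
cap('side','side10');cover('side10')
E
python3 -m pendant '[[[1,0,0,0.01,0],[1,0,0,0.03,0],[1,0,0,0.06,0],[1,0,0,0.09,0],[1,0,0,0.12,0],[1,0,0,0.12,0],[1,0,0,0.12,0],[1,0,0,0.12,0]]]'
python3 - <<'E'
from h import *
cap('side','side11');cover('side11'); cap('wrist','wrist11')
E
```

```text
time_s: 10.6
eef_pos: [384.9, 279.1, 60.3]
ee_rot: [-0.001, 0.707, 0.708, -0.001]
force: [-2.8, -0.5, 9.0]
grip_width: 0.467
cover top at x=540: 72.2 slope -0.0003 n 1514 std 1.3 xmin 541.4 -> rail z 60.2
time_s: 11.45
eef_pos: [385.0, 278.7, 179.0]
ee_rot: [-0.001, 0.707, 0.708, -0.002]
force: [0.3, 0.6, -1.5]
grip_width: 0.461
cover top at x=540: 72.2 slope -0.0006 n 1515 std 1.3 xmin 542.7 -> rail z 60.2
```

View pics/side11.png

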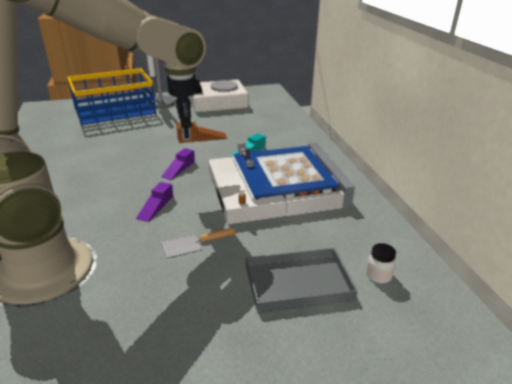

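View pics/wrist11.png

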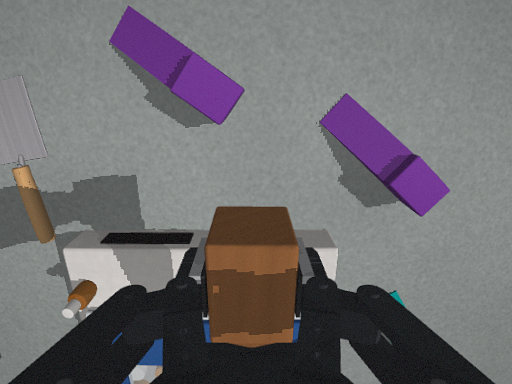

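The wedge is held level (side view at (205,133)) and the cover is down. Now I'll measure the tray accurately.

```bash
python3 - <<'E'
import cv2
a=cv2.imread('pics/side11.png')[235:325,235:365]; b=cv2.resize(a,None,fx=6,fy=6,interpolation=cv2.INTER_CUBIC); cv2.imwrite('pics/tr1.png',b)
a=cv2.imread('pics/scene0.png')[155:215,140:235]; b=cv2.resize(a,None,fx=8,fy=8,interpolation=cv2.INTER_CUBIC); cv2.imwrite('pics/tr2.png',b)
E
```

```text
(no output)
```

View pics/tr1.png

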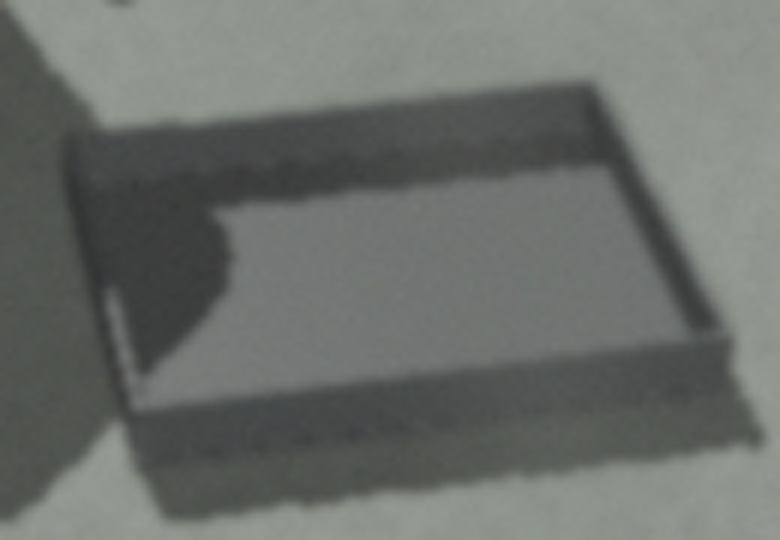

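View pics/tr2.png

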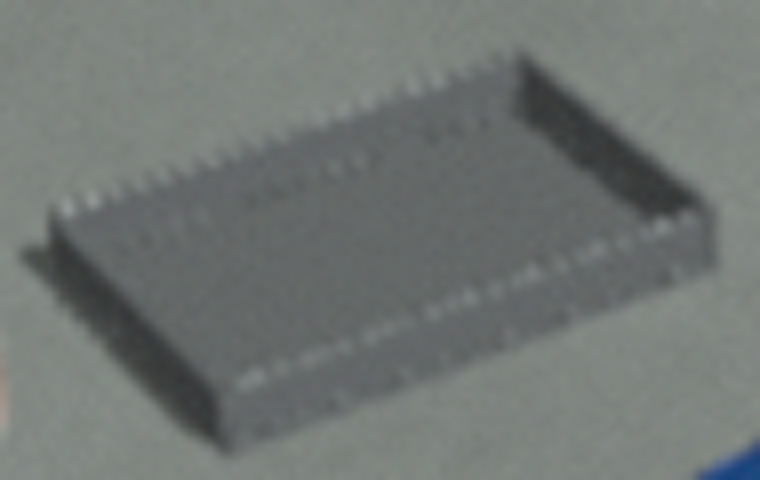

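```bash
python3 - <<'E'
from h import *
np.set_printoptions(precision=1,suppress=True)
sd=lambda x,y:(235+x/6,235+y/6); sc=lambda x,y:(140+x/8,155+y/8)
for n,c in (('side',[sd(70,135),sd(592,85),sd(728,338),sd(135,410)]),('scene',[sc(712,210),sc(222,398),sc(52,212),sc(520,55)])):
    A=onz(n,c,30); print(n,A[:,:2].tolist()); print('centre',A.mean(0)); d=A[1]-A[0]; e=A[2]-A[3]
    print('yaw',np.degrees(np.arctan2(d[1],d[0])),np.degrees(np.arctan2(e[1],e[0])),'len',np.linalg.norm(d),np.linalg.norm(A[2]-A[1]))
P,im=cloud('wrist11','wrist'); 
E
```

```text
side [[475.0935887056576, -107.18158950197312], [687.6125516406236, -125.41868414581313], [679.0176150182692, -269.50303163599835], [463.5119416512741, -254.73892431665558]]
centre [ 576.3 -189.2   30. ]
yaw -4.9047618998239475 -3.9191604335324333 len 213.30002631974008 144.34047293539928
scene [[474.70499153315154, -102.44774697223829], [690.2504062740405, -113.1622450865043], [678.4613734893929, -264.49396285477724], [465.8870145563874, -248.37215302984714]]
centre [ 577.3 -182.1   30. ]
yaw -2.8457605237611516 -4.337055243528813 len 215.81155271593423 151.7902173945795
```

Side view gives the tray centre as ≈ (576.5,-188), yaw ≈ -4°. The scene camera reads about 5 mm high in y, as it did for the heel. I'll move over the tray and verify with the wrist camera.

```bash
python3 -m pendant '[[[1,0.005,-0.02,0,0],[1,0.015,-0.06,0,0],[1,0.025,-0.1,0,0],[1,0.035,-0.14,0,0],[1,0.045,-0.18,0,0],[1,0.056,-0.22,0,0],[1,0.067,-0.26,0,-1],[1,0.077,-0.3,0,-2],[1,0.087,-0.34,0,-3],[1,0.097,-0.38,0,-4],[1,0.108,-0.42,0,-4],[1,0.117,-0.455,0,-4],[1,0.119,-0.464,0,-4],[1,0.119,-0.464,0,-4],[1,0.119,-0.464,0,-4],[1,0.119,-0.464,0,-4],[1,0.119,-0.464,0,-4],[1,0.119,-0.464,0,-4]]]'
python3 - <<'E'
from h import *
cap('wrist','wrist12')
E
```

```text
time_s: 13.35
eef_pos: [505.0, -184.3, 180.4]
ee_rot: [0.0, 0.731, 0.683, 0.0]
force: [-0.4, 0.2, -0.7]
grip_width: 0.462
```

View pics/wrist12.png

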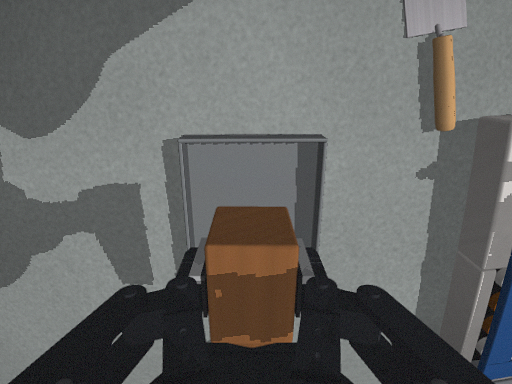

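The tray's front rim is at row 137, corners at (181,137) and (327,137), well aligned with the wedge's edges.

```bash
python3 - <<'E'
from h import *
np.set_printoptions(precision=1,suppress=True)
z=np.load('pics/wrist12.npz')
A=onz('wrist',[(181,136),(327,136),(184,240),(321,240)],30,z['p'],z['q']); print(A, (A[0]+A[1])/2, np.degrees(np.arctan2((A[1]-A[0])[1],(A[1]-A[0])[0]))-90)
m=(A[0]+A[1])/2; print('heel target',m[:2]+67.5*np.array([np.cos(np.radians(-4)),np.sin(np.radians(-4))]))
print('side midline',(A[2]+A[3])/2)
E
```

```text
[[ 459.9 -249.3   30. ]
 [ 469.6 -104.9   30. ]
 [ 574.8 -262.7   30. ]
 [ 585.2 -109.8   30. ]] [ 464.7 -177.1   30. ] -3.856584516207917
heel target [ 532.1 -181.8]
side midline [ 580.  -186.2   30. ]
```

```bash
python3 -m pendant '[[[1,0.022,0.003,-0.03,0],[1,0.022,0.003,-0.07,0],[1,0.022,0.003,-0.11,0],[1,0.022,0.003,-0.135,0],[1,0.022,0.003,-0.145,0],[1,0.022,0.003,-0.155,0],[1,0.022,0.003,-0.16,0],[1,0.022,0.003,-0.163,0],[1,0.022,0.003,-0.163,0],[1,0.022,0.003,-0.163,0],[1,0.022,0.003,-0.163,0]]]'
python3 - <<'E'
from h import *
cap('side','side13')
a=cv2.imread('pics/side13.png')[215:335,225:375]; cv2.imwrite('pics/side13z.png',cv2.resize(a,None,fx=5,fy=5,interpolation=cv2.INTER_CUBIC))
E
```

```text
time_s: 14.5
eef_pos: [527.2, -182.1, 17.9]
ee_rot: [0.0, 0.731, 0.682, 0.0]
force: [-0.3, 0.1, -0.8]
grip_width: 0.459
```

View pics/side13z.png

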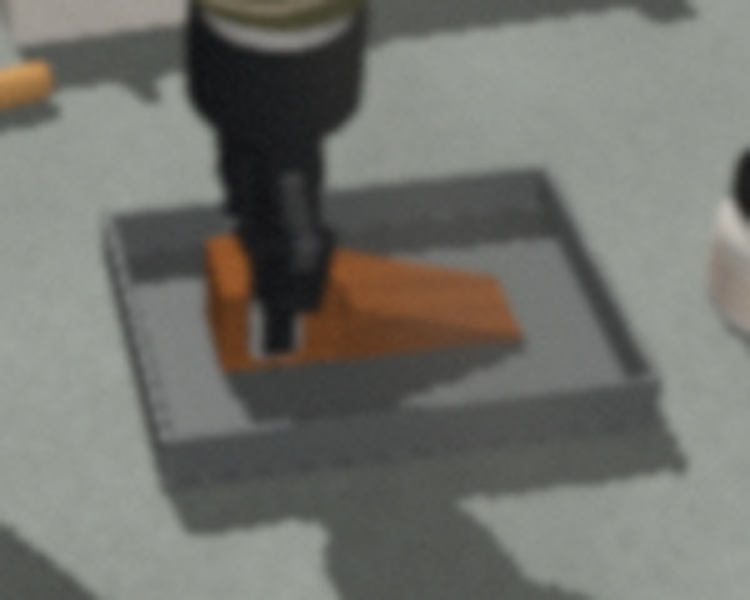

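The wedge hovers level and well inside the tray. I'll lower it the last few mm.

```bash
python3 -m pendant '[[[1,0,0,-0.002,0],[1,0,0,-0.003,0],[1,0,0,-0.003,0],[1,0,0,-0.003,0]]]'
```

```text
time_s: 14.95
eef_pos: [527.0, -182.0, 14.7]
ee_rot: [0.0, 0.731, 0.682, -0.0]
force: [-2.1, 1.0, 5.6]
grip_width: 0.458
```

```bash
python3 -m pendant '[[[0,0,0,0,0],[-0.2,0,0,0,0],[-0.4,0,0,0,0],[-0.5,0,0,0,0],[-0.5,0,0,0,0],[-0.5,0,0,0,0],[-0.5,0,0,0.02,0],[-0.5,0,0,0.06,0],[-0.5,0,0,0.1,0],[-0.5,0,0,0.14,0],[-0.5,0,0,0.165,0],[-0.5,0,0,0.165,0],[-0.5,0,0,0.165,0]]]'
python3 - <<'E'
from h import *
np.set_printoptions(precision=1,suppress=True)
cap('side','side14'); cap('wrist','wrist14'); cover('side14')
a=cv2.imread('pics/side14.png')[215:335,225:375]; cv2.imwrite('pics/side14z.png',cv2.resize(a,None,fx=5,fy=5,interpolation=cv2.INTER_CUBIC))
E
```

```text
time_s: 16.25
eef_pos: [526.8, -181.8, 179.0]
ee_rot: [-0.0, 0.731, 0.682, 0.0]
force: [-0.7, -0.0, -0.7]
grip_width: 0.751
cover top at x=540: 72.2 slope -0.0009 n 1240 std 1.2 xmin 541.9 -> rail z 60.2
```

View pics/side14z.png

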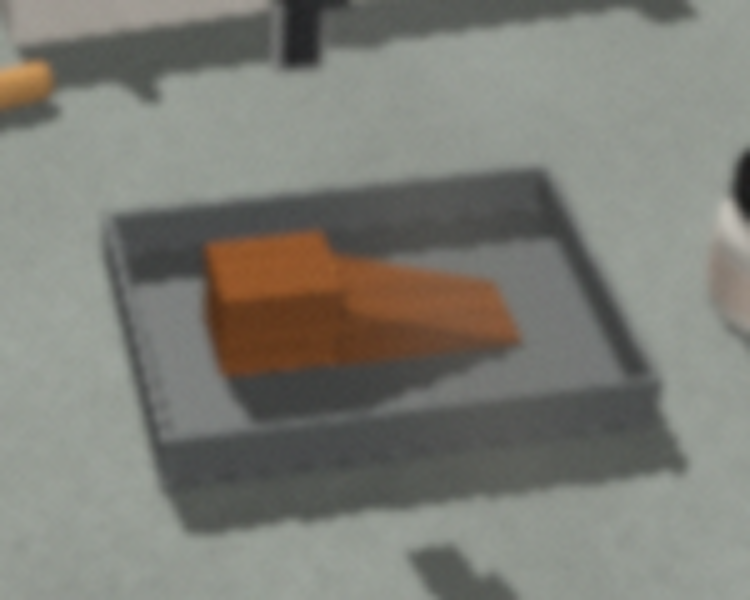

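View pics/wrist14.png

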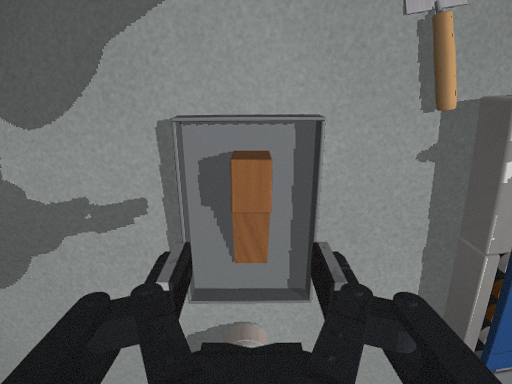

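The wedge lies flat in the tray (side view, and wrist view with the heel at (251,182)). Now to the bolt: move above and locate the knob.

```bash
python3 -m pendant '[[[-0.5,-0.002,0.02,0.02,0],[-0.5,-0.005,0.06,0.021,0],[-0.5,-0.008,0.1,0.021,0],[-0.5,-0.01,0.14,0.021,0],[-0.5,-0.013,0.18,0.021,0],[-0.5,-0.016,0.22,0.021,1],[-0.5,-0.018,0.26,0.021,2],[-0.5,-0.02,0.3,0.021,3],[-0.5,-0.022,0.34,0.021,4],[-0.5,-0.024,0.38,0.021,4],[-0.5,-0.025,0.42,0.021,4],[-0.5,-0.027,0.455,0.021,4],[-0.5,-0.027,0.468,0.021,4],[-0.5,-0.027,0.468,0.021,4],[-0.5,-0.027,0.468,0.021,4],[-0.5,-0.027,0.468,0.021,4]]]'
python3 - <<'E'
from h import *
cap('wrist','wrist15'); cap('scene','scene15')
a=cv2.imread('pics/wrist15.png')[170:370,130:390]; cv2.imwrite('pics/w15z.png',cv2.resize(a,None,fx=3,fy=3,interpolation=cv2.INTER_CUBIC))
a=cv2.imread('pics/scene15.png')[180:320,200:360]; cv2.imwrite('pics/s15z.png',cv2.resize(a,None,fx=4.2,fy=4.2,interpolation=cv2.INTER_CUBIC))
E
```

```text
time_s: 17.95
eef_pos: [500.3, 284.7, 200.1]
ee_rot: [0.0, 0.707, 0.707, -0.0]
force: [-0.9, 0.1, 0.0]
grip_width: 0.751
```

View pics/w15z.png

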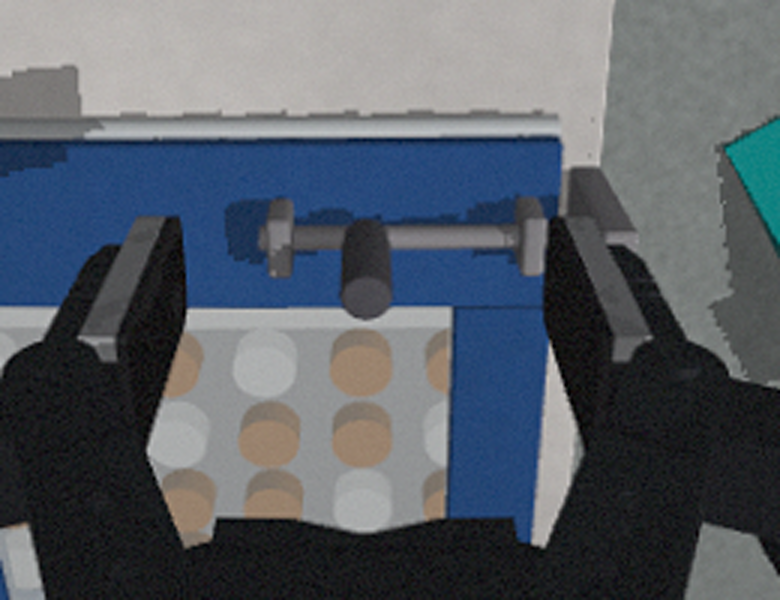

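View pics/s15z.png

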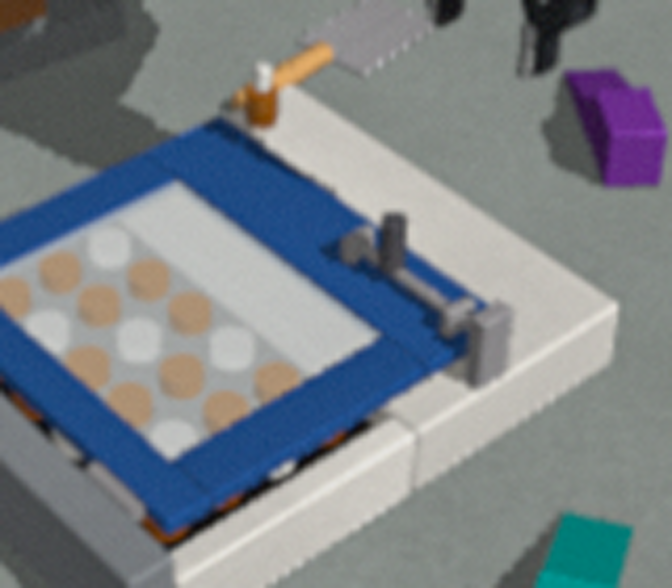

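In the zoomed wrist view the knob's top disc is at (367,297) (pixel (252.3,269)) and its guides at (280,237) and (530,235).

```bash
python3 - <<'E'
from h import *
np.set_printoptions(precision=1,suppress=True)
z=np.load('pics/wrist15.npz'); f=lambda x,y:(130+x/3,170+y/3)
print(z['p'],onz('wrist',[f(367,297)],117,z['p'],z['q']), 'guides',onz('wrist',[f(280,237),f(530,235)],86,z['p'],z['q']),'rail',onz('wrist',[f(300,125)],59,z['p'],z['q']))
P,im=cloud('wrist15','wrist'); v,u=269,252; print(np.nanmedian(P[v-4:v+5,u-4:u+5].reshape(-1,3),0))
s=lambda x,y:(200+x/4.2,180+y/4.2); print('scene knob top',onz('scene',[s(394,218)],117)-[0,5,0])
E
```

```text
[500.3 284.7 200.1] [[567.9 287.2 117. ]] guides [[565.5 258.7  86. ]
 [564.9 341.1  86. ]] rail [[536.9 264.2  59. ]]
[568.  286.9 116.8]
scene knob top [[566.7 280.8 117. ]]
```

```bash
python3 -m pendant '[[[0,0.035,0.001,-0.01,0],[0,0.068,0.001,-0.03,0],[0,0.068,0.001,-0.05,0],[0,0.068,0.001,-0.05,0],[0,0.068,0.001,-0.05,0]]]'
python3 - <<'E'
from h import *
cap('wrist','wrist16'); print(monitor.sense()['eef_pos'])
E
```

```text
time_s: 18.55
eef_pos: [567.9, 286.7, 150.9]
ee_rot: [0.0, 0.707, 0.707, 0.0]
force: [0.5, -0.3, 1.9]
grip_width: 0.499
[568.10687553 286.96652833 151.75220678]
```

View pics/wrist16.png

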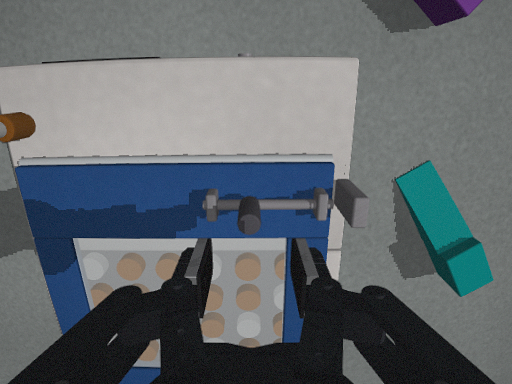

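The knob (249,222) is centred between the fingers (210–292). Descend and grip lightly.

```bash
python3 -m pendant '[[[0,0,0,-0.025,0],[0,0,0,-0.045,0],[0,0,0,-0.053,0],[0,0,0,-0.053,0],[0,0,0,-0.053,0]]]' 20
python3 -m pendant '[[[0.2,0,0,0,0],[0.4,0,0,0,0],[0.6,0,0,0,0],[0.8,0,0,0,0],[0.8,0,0,0,0],[0.8,0,0,0,0]]]' 20
python3 - <<'E'
from h import *
cap('wrist','wrist17')
E
```

```text
time_s: 19.1
eef_pos: [568.5, 287.3, 98.9]
ee_rot: [0.001, 0.707, 0.708, 0.001]
force: [-0.3, -0.5, 0.3]
grip_width: 0.496
time_s: 19.7
eef_pos: [568.2, 287.0, 97.9]
ee_rot: [0.0, 0.707, 0.708, 0.0]
force: [-0.6, -2.9, 5.9]
grip_width: 0.178
```

View pics/wrist17.png

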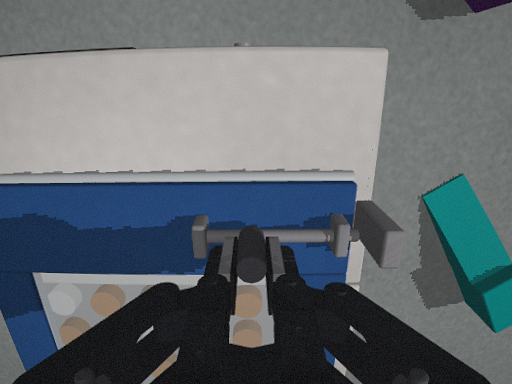

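Knob (250,250) is between the pads. Slide +y.

```bash
python3 -m pendant '[[[0.8,0,0.004,0,0],[0.8,0,0.008,0,0],[0.8,0,0.012,0,0],[0.8,0,0.016,0,0],[0.8,0,0.02,0,0],[0.8,0,0.024,0,0],[0.8,0,0.027,0,0],[0.8,0,0.03,0,0],[0.8,0,0.03,0,0],[0.8,0,0.03,0,0],[0.8,0,0.03,0,0]]]'
python3 - <<'E'
from h import *
cap('wrist','wrist18'); cover('wrist18','wrist')
E
```

```text
time_s: 20.85
eef_pos: [568.1, 312.7, 97.7]
ee_rot: [0.002, 0.707, 0.707, -0.004]
force: [-4.9, -22.7, 11.3]
grip_width: 0.174
cover top at x=540: 70.6 slope -0.0010 n 23370 std 0.6 xmin 538.1 -> rail z 58.6
```

View pics/wrist18.png

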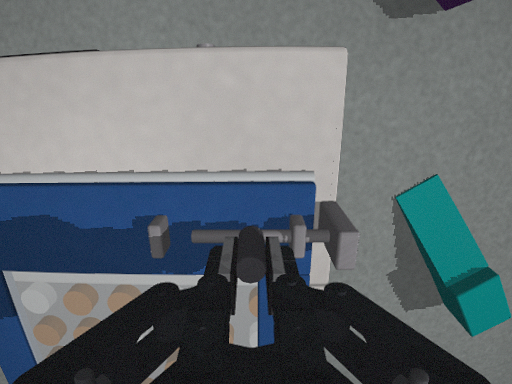

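Motion stopped at 312.7 with 22.7 N on the tool, which is either the end stop or a blockage. I'll back off the load, release, rise and measure.

```bash
python3 -m pendant '[[[0.8,0,-0.003,0,0],[0.8,0,-0.004,0,0],[0.5,0,-0.004,0,0],[0.2,0,-0.004,0,0],[0,0,-0.004,0,0],[0,0,-0.004,0,0],[0,0,-0.004,0.02,0],[0,-0.02,-0.004,0.06,0],[0,-0.06,-0.03,0.1,0],[-0.5,-0.068,-0.03,0.103,0],[-0.5,-0.068,-0.03,0.103,0],[-0.5,-0.068,-0.03,0.103,0],[-0.5,-0.068,-0.03,0.103,0]]]'
python3 - <<'E'
from h import *
cap('wrist','wrist19')
a=cv2.imread('pics/wrist19.png')[170:370,130:390]; cv2.imwrite('pics/w19z.png',cv2.resize(a,None,fx=3,fy=3,interpolation=cv2.INTER_CUBIC))
E
```

```text
time_s: 22.2
eef_pos: [500.3, 287.1, 198.9]
ee_rot: [-0.0, 0.707, 0.708, -0.001]
force: [-0.3, 0.4, 0.4]
grip_width: 0.748
```

View pics/w19z.png

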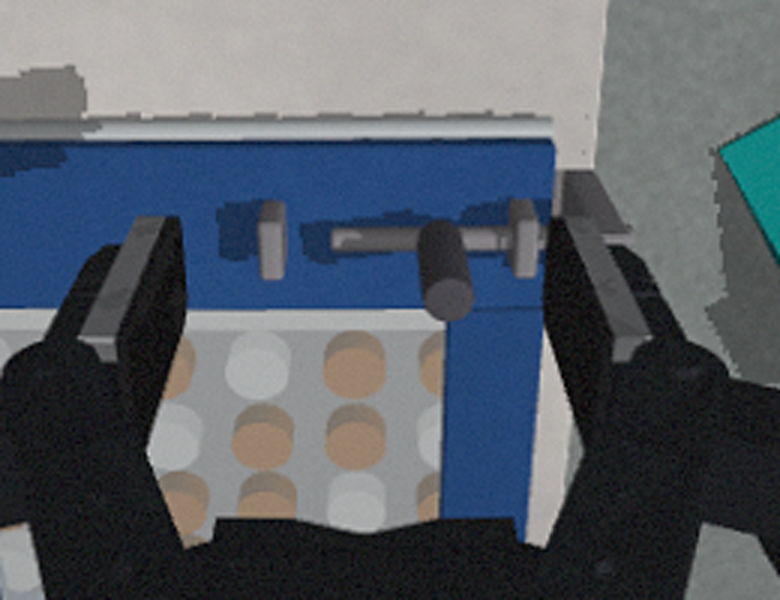

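```bash
python3 - <<'E'
from h import *
np.set_printoptions(precision=1,suppress=True)
f=lambda x,y:(130+x/3,170+y/3)
for t,k,g1,g2 in (('wrist15',(367,297),(280,237),(530,235)),('wrist19',(449,298),(272,240),(523,238))):
    z=np.load(f'pics/{t}.npz'); k=onz('wrist',[f(*k)],117,z['p'],z['q'])[0]; g=onz('wrist',[f(*g1),f(*g2)],88,z['p'],z['q']); print(z['p'],k,g[:,1],'rel',k[1]-g[:,1])
    P,im=cloud(t,'wrist')
    m=(P[...,2]>111)&(P[...,2]<121)&(np.abs(P[...,0]-568)<25)&(P[...,1]>260)&(P[...,1]<340); Q=P[m]; print('knob cloud',len(Q),np.median(Q,0),Q[:,1].min(),Q[:,1].max())
    m=(P[...,2]>84)&(P[...,2]<92)&(np.abs(P[...,0]-566)<15)&((abs(P[...,1]-259)<9)|(abs(P[...,1]-342)<9)); Q=P[m]; print('guides cloud',len(Q),np.median(Q[Q[:,1]<300],0),np.median(Q[Q[:,1]>300],0))
E
```

```text
[500.3 284.7 200.1] [567.9 287.2 117. ] [258.9 340.7] rel [ 28.3 -53.4]
knob cloud 246 [566.5 286.9 116.4] 279.69607731753166 294.2117801060437
guides cloud 361 [567.6 258.5  88.1] [566.3 340.8  88.1]
[500.3 287.1 198.9] [567.3 314.1 117. ] [258.9 340.7] rel [ 55.1 -26.7]
knob cloud 238 [566.5 313.5 116.2] 306.42806386752335 320.8236654878821
guides cloud 354 [566.5 258.4  88.2] [566.9 341.   88. ]
```

The knob moved 27 mm. Relative to the guides the travel comes out at 29–31 mm (it apparently started at ~3). To rule out that a finger stopped on the guide, I'll push it once more with shut fingers from the -y side.

```bash
python3 -m pendant '[[[0,0.03,-0.014,0,0],[0.5,0.068,-0.016,0,0],[1,0.068,-0.016,-0.03,0],[1,0.068,-0.016,-0.05,0],[1,0.068,-0.016,-0.05,0],[1,0.068,-0.016,-0.05,0],[1,0.068,-0.016,-0.08,0],[1,0.068,-0.016,-0.1,0],[1,0.068,-0.016,-0.1,0],[1,0.068,-0.016,-0.1,0]]]'
python3 -m pendant '[[[1,0,0.004,0,0],[1,0,0.008,0,0],[1,0,0.012,0,0],[1,0,0.014,0,0],[1,0,0.014,0,0]]]'
python3 - <<'E'
from h import *
cap('wrist','wrist20')
E
```

```text
time_s: 23.25
eef_pos: [568.7, 271.3, 101.9]
ee_rot: [0.001, 0.707, 0.708, 0.001]
force: [-0.1, -1.0, 0.8]
grip_width: -0.0
time_s: 23.75
eef_pos: [567.9, 285.5, 100.4]
ee_rot: [0.0, 0.706, 0.708, 0.0]
force: [-0.0, 0.1, -0.3]
grip_width: 0.003
```

View pics/wrist20.png

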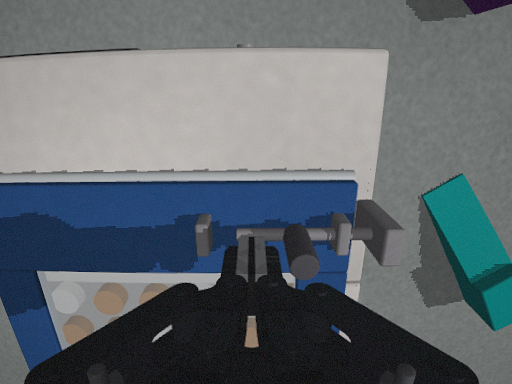

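Shut fingers (251,255) with the knob at (300,252), about 10 mm gap left. Push on gently.

```bash
python3 -m pendant '[[[1,0,0.004,0,0],[1,0,0.008,0,0],[1,0,0.01,0,0],[1,0,0.01,0,0]]]'
python3 -m pendant '[[[1,0,0.002,0,0],[1,0,0.004,0,0],[1,0,0.004,0,0],[1,0,0.004,0,0]]]'
```

```text
time_s: 24.2
eef_pos: [568.1, 291.7, 100.2]
ee_rot: [0.002, 0.707, 0.707, -0.003]
force: [-2.5, -19.3, 3.4]
grip_width: -0.003
time_s: 24.6
eef_pos: [568.1, 292.3, 100.1]
ee_rot: [0.003, 0.707, 0.707, -0.006]
force: [-5.4, -36.3, 7.4]
grip_width: -0.001
```

It hits a firm stop (36 N with no travel), so the bolt is at its end. Retract and do final checks.

```bash
python3 -m pendant '[[[1,0,-0.006,0,0],[1,0,-0.015,0,0],[1,0,-0.02,0,0],[1,0,-0.02,0.04,0],[1,-0.02,-0.02,0.08,0],[1,-0.06,-0.02,0.1,0],[0,-0.068,-0.01,0.1,0],[-0.5,-0.068,-0.01,0.1,0],[-0.5,-0.068,-0.01,0.1,0],[-0.5,-0.068,-0.01,0.1,0]]]'
python3 - <<'E'
from h import *
cap('wrist','wrist21'); cap('side','side21'); cap('scene','scene21')
cover('wrist21','wrist'); cover('side21'); P,im=cloud('wrist21','wrist')
m=(P[...,2]>111)&(P[...,2]<121)&(np.abs(P[...,0]-568)<25)&(P[...,1]>260)&(P[...,1]<340); Q=P[m]; print('knob',np.median(Q,0))
E
```

```text
time_s: 25.6
eef_pos: [500.5, 288.7, 199.2]
ee_rot: [-0.0, 0.707, 0.707, -0.001]
force: [0.4, -0.2, 0.1]
grip_width: 0.677
cover top at x=540: 70.5 slope 0.0001 n 13420 std 0.6 xmin 537.6 -> rail z 58.5
cover top at x=540: 72.2 slope -0.0005 n 1526 std 1.2 xmin 541.7 -> rail z 60.2
knob [566.53334407 313.38169585 116.22722882]
```

View pics/side21.png

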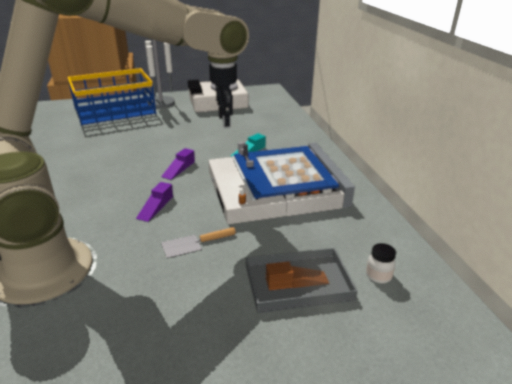

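View pics/scene21.png

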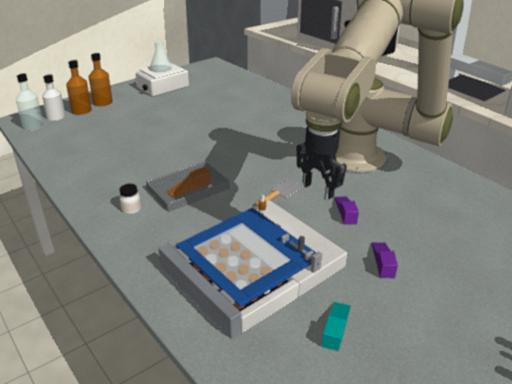

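Both views show the cover down, the wedge in the tray at side (295,275), and the vial, jar and spatula where they were. Knob position did not change on the second push. Handing in.

```bash
python3 -c "
from rig import order; print(order.finish_job())"
```

```text
the job is handed in; nothing more can be done
None
```

I handed the job in at about 26 s of the 72 allowed. No verdict came back, so success is judged only from my own measurements.

**Wedge and cover:** I pulled the wedge out in five tugs of 15 mm, with about 0.6 s of rest after each. After each tug the rail measured about 79.9, 74.6, 69.5, 64.2 and 60.2 mm, the last being fully down. I then pulled the wedge another 35 mm clear of the cover and set it flat in the tray.

**Bolt:** I slid the knob to a firm stop. A second push with shut fingers (36 N on the tool) did not move it.

**Last checks:**
- **Cover:** It is level. The wrist camera puts the rail at 58.5 mm and the side camera at 60.2 mm. The side camera probably reads about 1 mm high.
- **Wedge:** It lies flat, well inside the tray.
- **Bystanders:** The vial, jar and spatula look unmoved in both views, judged by eye only.
- **Gripper:** It is clear of everything.

**Where measurements disagreed:**
- **Bolt travel:** The knob itself moved only about 27 mm, while its position between the guides gives 29–31 mm. I take it to have started about 3 mm out. Either figure is above the 25 mm needed.
- **Scene camera:** It read about 5 mm higher in y than the other two, so I relied on the wrist and side cameras.

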